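# Nip a glued lino block in the bench screw press

## Task

Slide the loading board with the freshly glued lino block gently into the press until it is fully home against the stop bar. Then wind the red handwheel clockwise until the pad just touches the block, give it one further quarter turn (no more, or the glue is squeezed out), and let go, leaving the block clamped and the rollers, inks and other things around the press where they are.

Things in the scene. Friction and masses are not known exactly. Their poses are not given: they have to be found in the camera images.
- bed: green bed of the bench screw press, fixed: flat slab 190 mm (x) by 380 mm (y), top 30 mm above the table. Origin at table height under the screw axis, z up, y INTO the press; open front end at y = -260 mm. Guide rails 12 mm high, inner faces x = +-73 mm. Round columns at x = +-123 mm carry a cross-head, 70 mm deep in y, underside 165 mm above the table. Place and yaw (+-0.3 rad) vary
- stop_bar: dark steel bar, 24 mm high, across the back of the bed; the board's back edge comes home against its front face, at y = +85 mm of the bed. Origin in the plane of that face, at table height, axes as the bed's
- board: loose plywood loading board 140 (x) by 255 (y) by 12 mm, about 0.6 kg, on the bed between the rails, carrying a 110 x 150 mm blue lino block (top 36 mm above the board's underside). Origin at the underside below the block's centre, y into the press, back edge at y = +85 mm: home, its origin lies over the bed's origin. Starts pulled out 40 to 80 mm to the front
- board_handle (a point): centre of the orange upright handle at the board's front (board y = -155 mm): 30 mm (x) by 14 mm (y) by 44 mm high, centre 34 mm above the board's underside; room for fingers around it, taken from above
- wheel_hub (a point): centre of the red handwheel, on the vertical screw axis in the plane of its rim (radius 80 mm, bar 14 mm thick, about 230 mm above the table). The wheel keeps its height as it turns. Clockwise seen from above lowers the grey felt-faced pressure pad, 20 mm per full turn
- wheel (a joint): wheel angle, rad, growing clockwise seen from above (lowering the pad); start differs, more than two turns free. Even friction of about 0.6 N m while moving (8 N at the knob); stays where left. When the pad touches, it gets stiffer at once (0.25 N m, 3.5 N at the knob), then slowly more (0.13 N m by a quarter turn). 0.3 to 1.3 turns to touch: differs each time, not given by sizes or by this angle
- knob_center (a point): centre of the black winding knob on the wheel's rim, 72 mm from the axis: upright round post 24 mm in diameter, 46 mm high, spinning freely on its pin, so it can be held from above without turning the wrist while carried round the axis. Its centre is 35 mm above the plane of the rim
- roller_pink: bystander: pink ink roller with red handle, about 170 mm long
- ink_jar: bystander: magenta ink jar with white cap, 68 mm across, 75 mm high
- ink_bottle: bystander: blue ink bottle, 56 mm across, 150 mm high
- spare_block: bystander: pink lino block 110 x 150 x 24 mm
- brush_pot: bystander: white pot with brushes, 80 mm across, 160 mm high with the brushes

How it is judged (in metres and radians):
On the way, in this order (a step that is already met when the one before it is completed fails the run):
1. the board is home against the stop bar, the pad not yet on it (y of board in the frame of bed above -0.003 m and contact force between board and bed below 25 N), for 0.2 s.
2. the pad has touched the block on the board that is home (y of board in the frame of bed above -0.004 m and contact force between board and bed above 60 N), for 0.1 s.
At the end, for the whole second after the job is handed in: The board is within 4 mm of home against the stop bar, at rest, and clamped on the bed with 112 to 144 N, which is what about 0.15 to 0.35 of a turn beyond first touch gives (a quarter turn gives about 128 N) (y of board in the frame of bed above -0.004 m and contact force between board and bed between 112 and 144 N and linear speed of board below 0.01 m/s).
It fails at once if the block is over-pressed (more than about 0.45 turn past touch, 162 N on the bed) (contact force between board and bed above 162 N).
It fails at once if the board is rammed against the stop bar with more than 40 N (contact force between board and stop_bar above 40 N).
It fails at once if a bystander is shifted by more than 30 mm (distance of any of roller_pink, ink_jar, ink_bottle, spare_block, brush_pot from where it was at the start of the episode above 0.03 m).
It also fails if it takes over 72 s, if anything falls off the work surface, if the arm or the gripper's body presses on something with over 40 N, if the wrist force passes 120 N, or if a joint passes its speed limit or range.

## Robot

A 6-joint arm with a two-finger parallel gripper is mounted at the origin on the work surface. World frame = base frame: x ahead of the robot, y to its left, z up, the work surface at z = 0. Lengths are in m, angles in degrees, forces in N, time in s.
With the tool pointing down it reaches from about 0.3 to 0.75 m from the base axis. Payload 8.5 kg.
Tool frame: the origin (TCP) lies at the very end of the fingers, on their centre line; the grasp point (between the pads) lies 19 mm behind it; z points along the fingers, y is the direction in which the jaws open and shut (so a half turn about z gives the same grasp; the last joint's range is limited). The gripper opens to 85 mm and grips with 20 to 120 N. Pads are 22 mm wide; open, the fingers measure 114 mm over their backs; the gripper's body (76 mm by 85 mm) begins 54 mm behind the grasp point. The pads swing forward as they close: fully open they stand 13 mm farther back than shut.
Start: joints at [-83.211, 21.807, 74.336, -0, 83.858, -12.336], TCP at [0.18, -0.52, 0.231] pointing down, gripper open.
Joint ranges: [-178.18, 178.18], [-50.72, 133.34], [12.68, 142.11], [-81.47, 261.47], [9.98, 163.14], [-165.26, 165.26]. Speed limits (degrees/s): [136.94, 136.94, 180, 180, 180, 180].

## Interface

Orientations are given as a 3x3 rotation matrix whose columns are the frame's x, y, z axes.
In Python, from rig import env, vision, close_job, spotter gives the robot as it stands. The module is installed in compiled form; this text tells all that it offers.
- The arm moves only by the tool jog_arm, never from a script. Its argument "plan" is a list that holds one entry, the list of rows, each a list of 6 numbers: the shift along the tool's x, y, z in units of 40 mm (1.0 is 40 mm), then the turn, a rotation vector about the tool's x, y, z in units of 0.15 rad (1.0 is 0.15 rad). A call has 1 to 10 rows; each row shifts and turns the commanded pose from where the row before left it, along the tool's axes as they then stand; what a row does not reach is not made up. A row lasts 1/10 s, in which the tool goes at most 50 mm and 8.59 degrees, less where a joint would pass 70% of its speed; a pose out of reach is approached as far as the arm can. A call with a number of a shift or a turn outside -1 to 1 is refused whole. A call with a gripper value outside its range is refused whole. "grip" is the opening, from -1 (shut) to 1 (fully open), set as the call begins (left out, the last holds). The fingers move at their own pace and stop on an object; "squeeze" is the grip in N (left out, the last holds). Time passes only in rows, so rows that do not move let the fingers close. It gives the time, the measured TCP pose, the force and the opening at its end, in the units of the state.
- env.observe(): the state, without advancing time (a new reading comes with each control period).
- vision.get_image(name): name is "scene" or "side" or "wrist"; returns (picture, depth): 384x512x3 uint8, red, green, blue; 384x512 float32, m along the optical axis (not along the pixel's ray), 0 where there is no reading.
- vision.camera_info(name): a dict with "fx", "fy", "cx", "cy" (pixels), "rvec" (rotation vector, rad) and "tvec" (3), from world to camera coordinates, as OpenCV has them. Camera axes: x right, y down, z forward; pixel columns grow to the right and rows downward; lengths in m; the calibration is good to about 2 mm. A picture is of the moment at which its call begins: read the wrist's pose just before it. camera_info takes no time and is no camera call; for the wrist camera it gives the pose at the moment of the call.
- close_job(): hands the job in, once; it reports no verdict.
Trained networks look in the newest picture that a camera, given by its name, has taken for a name from the list of things; names that differ only in an ending like _2 or _b are one class to them, and where a whole thing is asked for, a point or a joint stands for the part that bears it (a point fixed in the world has none). Each returns a list of dicts, best first, with "score" (0 to 1); they miss things now and then, are a little off and sometimes report something else, mostly with a low value. They report only what shows in the picture. A call takes as long as a camera call.
- spotter.trace(camera, query): "pixels" (384x512 bool, what is visible of it) and "rect" ([left, top, right, bottom] in pixels, round what is visible of it).
The state is a dict: "time_s": time; "q": joint angles; "qvel": joint speeds; "joint_efforts": joint torques, N m; "position": TCP position; "tool_rot": TCP orientation; "ft_force": force on the tool from outside, world axes, zero at the start; "wrist_torque": the same for the moment, N m; "grip_width": finger opening in m.
Only numpy, scipy, OpenCV 4.12 (cv2) and the standard library are available. Lean on these libraries where they do the work, as an engineer would, in place of code of your own. Each camera call takes 0.05 s, during which the arm holds its last target.

## Working session

There is one attempt and no reset: what is moved stays moved. The work goes in short steps, Python scripts to look and compute and a tool call to move; the robot and the scene stay as the last step left them, time stands still between calls to the robot, and variables do not carry over. Pictures are saved under pics/ and viewed, and the job is handed in when it is done.

Besides the shell and the picture viewer there is one more tool, called after "Emit:" by a JSON object that holds its "method" and its "body". jog_arm: Moves the arm, as the interface text tells. Its arguments: {"type":"object","properties":{"plan":{"type":"array"},"grip":{"type":"number"},"squeeze":{"type":"number"}},"required":["plan"]}

```bash
ls; mkdir -p pics; cat > h.py <<'E'
import numpy as np, cv2
from rig import env, vision, close_job, spotter
def snap(n,f):
    im,d=vision.get_image(n); cv2.imwrite('pics/'+f+'.png',im[:,:,::-1]); np.save('pics/'+f+'.npy',d); return im,d
def cam(n):
    c=vision.camera_info(n); R=cv2.Rodrigues(np.array(c['rvec'],float))[0]; return c,R,np.array(c['tvec'],float).ravel()
def cloud(n,d,c=None):
    c,R,t=c or cam(n)
    v,u=np.mgrid[:d.shape[0],:d.shape[1]]
    P=np.stack([(u-c['cx'])/c['fx']*d,(v-c['cy'])/c['fy']*d,d],-1)
    return (P-t)@R
def proj(n,X):
    c,R,t=cam(n); p=np.atleast_2d(X)@R.T+t
    return np.stack([p[:,0]/p[:,2]*c['fx']+c['cx'],p[:,1]/p[:,2]*c['fy']+c['cy']],-1)
E
python3 - <<'E'
from h import *
s=env.observe(); print(s)
for n in ['scene','side','wrist']:
    snap(n,n+'0'); c,R,t=cam(n); print(n,-R.T@t,R[2])
E
```

```text
pics
{'time_s': 0.0, 'q': array([-8.32122570e+01,  2.18421171e+01,  7.43862423e+01,  2.08135641e-03,
        8.38583065e+01, -1.23350347e+01]), 'qvel': array([-0.04992862,  0.1965041 ,  0.03421761,  0.00216803, -0.01288189,
        0.01658942]), 'joint_efforts': array([ 6.17887981e-04, -4.48460984e+01, -2.31279051e+01, -1.26370096e-04,
        4.78929724e-03,  1.53957342e-05]), 'position': array([ 0.18015374, -0.51934095,  0.23069246]), 'tool_rot': array([[ 9.44820061e-01,  3.27589731e-01, -1.42912147e-04],
       [ 3.27589566e-01, -9.44818928e-01,  1.50627077e-03],
       [ 3.58412735e-04, -1.46997137e-03, -9.99998855e-01]]), 'ft_force': array([-1.00061807,  0.16048175, -0.23453215]), 'wrist_torque': array([-0.0144904 ,  0.00645949,  0.0375672 ]), 'grip_width': 0.08542270685623424}
scene [0.89985911 0.6009338  1.11829371] [-0.31246193 -0.500538   -0.80735943]
side [0.18092058 0.62685774 1.06920831] [ 0.30834671 -0.52941828 -0.79034081]
wrist [ 0.24223629 -0.49835809  0.37450159] [-0.24585045 -0.08410959 -0.96565166]
```

View pics/scene0.png

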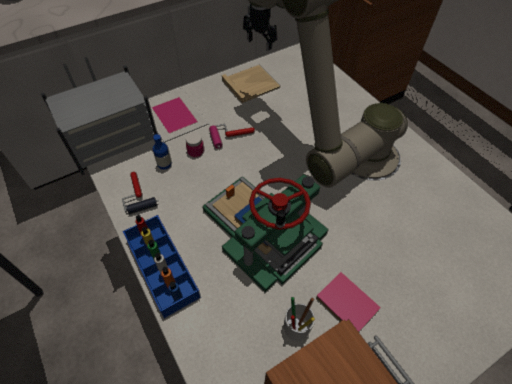

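View pics/side0.png

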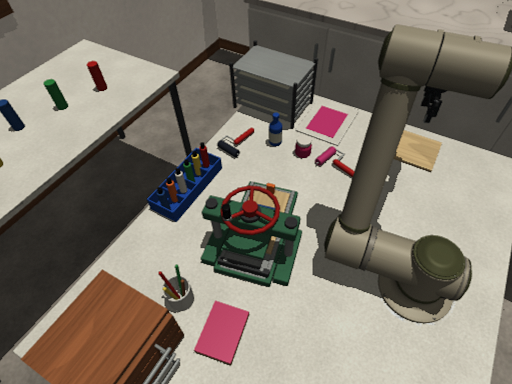

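View pics/wrist0.png

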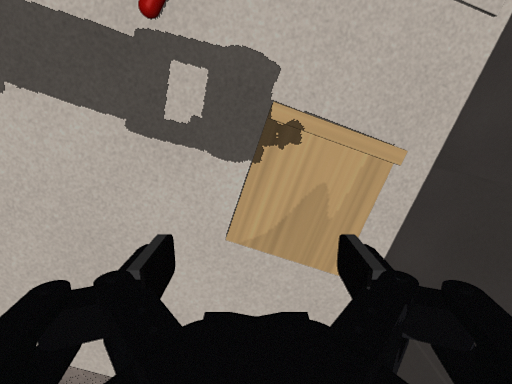

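The scene view shows the press at about (265,230), the orange handle at (230,190) and the red wheel at (280,203). In the side view the wheel is at (250,210), with what may be the knob near (226,212). Next I'll measure these.

```bash
python3 - <<'E'
from h import *
import pickle
out={}
for n in ['scene','side']:
    im,d=snap(n,n+'1'); P=cloud(n,d)
    for q in ['board_handle','knob_center','wheel_hub','stop_bar','board','bed']+(['roller_pink','ink_jar','ink_bottle','spare_block','brush_pot'] if n=='side' else []):
        r=spotter.trace(n,q)
        for k in r[:2]:
            m=k['pixels']&(d>0); X=P[m]
            if len(X): print(n,q,round(k['score'],2),[int(a) for a in k['rect']],m.sum(),np.median(X,0).round(3),X.min(0).round(3),X.max(0).round(3))
        if r: out[n,q]=r[0]['pixels']
    cv2.imwrite(f'pics/{n}1crop.png',cv2.resize(im[150:300,180:350] if n=='scene' else im[160:300,180:330],None,fx=4,fy=4,interpolation=cv2.INTER_CUBIC)[:,:,::-1])
pickle.dump(out,open('tr.pkl','wb'))
E
```

```text
scene board_handle 0.97 [213, 182, 273, 254] 1170 [ 0.572 -0.043  0.044] [ 0.48  -0.119  0.03 ] [0.635 0.164 0.091]
scene knob_center 0.46 [276, 210, 286, 225] 131 [0.56  0.193 0.281] [0.518 0.162 0.185] [0.568 0.201 0.291]
scene wheel_hub 0.94 [248, 179, 311, 230] 1265 [0.528 0.133 0.236] [ 0.318 -0.084 -0.003] [0.602 0.213 0.291]
scene stop_bar 0.87 [277, 239, 317, 275] 387 [0.494 0.22  0.054] [0.412 0.187 0.026] [0.578 0.245 0.062]
scene stop_bar 0.6 [285, 296, 315, 339] 1003 [0.618 0.389 0.066] [ 0.54   0.327 -0.005] [0.657 0.429 0.168]
scene board 0.89 [215, 181, 273, 252] 1193 [ 0.572 -0.042  0.044] [ 0.48  -0.119  0.028] [0.638 0.187 0.235]
scene board 0.4 [148, 134, 173, 169] 462 [ 0.697 -0.347  0.082] [ 0.647 -0.503 -0.006] [ 0.722 -0.333  0.155]
scene bed 0.74 [216, 184, 270, 253] 1148 [ 0.572 -0.043  0.044] [ 0.48  -0.112  0.03 ] [0.635 0.164 0.091]
scene bed 0.66 [202, 178, 323, 281] 1628 [0.578 0.18  0.031] [ 0.402 -0.137  0.001] [0.665 0.265 0.204]
side board_handle 0.57 [253, 181, 284, 256] 588 [ 0.54  -0.052  0.04 ] [ 0.447 -0.114  0.026] [0.618 0.138 0.229]
side knob
[... 719 characters left out ...]
1 -0.005] [ 0.501 -0.319  0.035]
side ink_jar 0.59 [295, 136, 313, 156] 301 [ 0.559 -0.343  0.058] [ 0.532 -0.471 -0.005] [ 0.616 -0.325  0.076]
side ink_jar 0.44 [217, 183, 278, 233] 1176 [0.516 0.138 0.233] [ 0.432 -0.069  0.028] [0.638 0.215 0.288]
side ink_bottle 0.93 [268, 114, 283, 146] 366 [ 0.687 -0.346  0.077] [ 0.666 -0.485 -0.002] [ 0.774 -0.331  0.153]
side spare_block 0.87 [197, 301, 246, 359] 2136 [0.446 0.421 0.022] [ 0.383  0.332 -0.004] [0.515 0.496 0.028]
side spare_block 0.36 [316, 149, 353, 177] 442 [ 0.441 -0.357  0.02 ] [ 0.287 -0.452 -0.01 ] [ 0.501 -0.043  0.338]
side brush_pot 0.6 [159, 264, 193, 310] 935 [0.617 0.393 0.069] [ 0.577  0.315 -0.005] [0.72  0.431 0.166]
```

View pics/scene1crop.png

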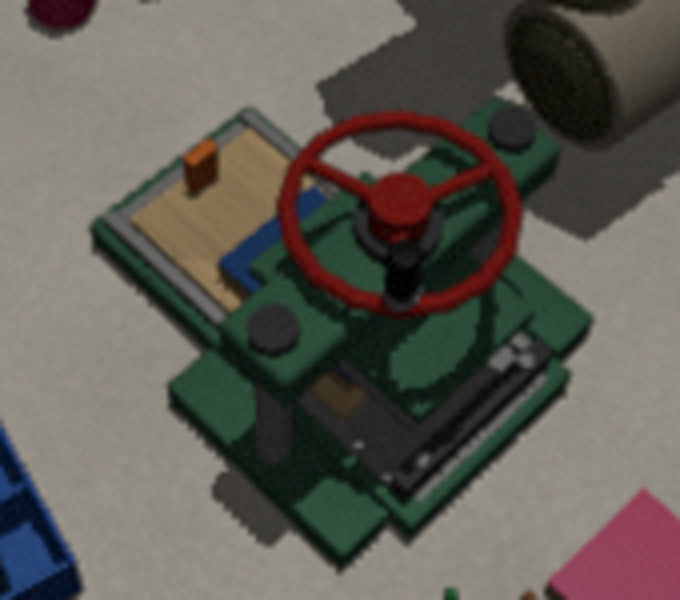

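View pics/side1crop.png

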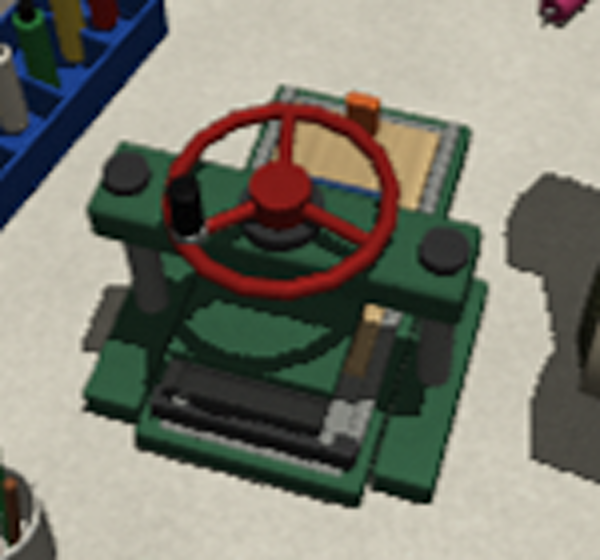

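```bash
python3 - <<'E'
from h import *
from scipy.optimize import least_squares
for n in ['scene','side']:
    im=cv2.imread(f'pics/{n}1.png')[:,:,::-1].astype(float); d=np.load(f'pics/{n}1.npy'); P=cloud(n,d)
    r,g,b=im[...,0],im[...,1],im[...,2]
    roi=(np.abs(P[...,0]-.52)<.2)&(np.abs(P[...,1]-.07)<.26)&(d>0)
    red=roi&(r>80)&(g<r*.4)&(b<r*.4)&(P[...,2]>.21)&(P[...,2]<.25)
    X=P[red]
    # rim: 
    def f(p): return np.hypot(X[:,0]-p[0],X[:,1]-p[1])-.08
    c=X[:,:2].mean(0)
    for it in range(8):
        rr=np.hypot(*(X[:,:2]-c).T); k=(rr>.06)&(rr<.1)
        Y=X[k]; s=least_squares(lambda p:np.hypot(Y[:,0]-p[0],Y[:,1]-p[1])-p[2],[*c,.08],loss='soft_l1',f_scale=.003); c=s.x[:2]
    print(n,'hub',s.x.round(4),len(Y),'z',np.percentile(Y[:,2],[5,50,95]).round(4))
    k=np.hypot(*(X[:,:2]-c).T)<.02; print(' hubtop z',np.median(X[k][:,2]),X[k].mean(0).round(4))
    org=roi&(r>110)&(g>.3*r)&(g<.62*r)&(b<.35*r)&(P[...,2]>.055)&(P[...,2]<.11)&(P[...,1]<0)
    X=P[org];print(' handle',len(X),X.mean(0).round(4),X.min(0).round(4),X.max(0).round(4)); T=X[X[:,2]>.09]; print('  top',len(T),T.mean(0) if len(T) else '')
    blk=roi&(r<60)&(g<60)&(b<60)&(P[...,2]>.24)
    X=P[blk];print(' knob',len(X),np.median(X,0).round(4),X.min(0).round(4),X.max(0).round(4)); T=X[X[:,2]>.284]; print('  top',len(T),T.mean(0) if len(T) else '')
    # rails: grey at z~.042
    gr=roi&(np.abs(r-g)<18)&(np.abs(b-g)<18)&(r>70)&(abs(P[...,2]-.042)<.006)&(P[...,1]<.05)
    print(' rails',gr.sum())
    np.save(f'{n}_rail.npy',P[gr])
    G=roi&(g>1.3*r)&(abs(P[...,2]-.03)<.006); np.save(f'{n}_green.npy',P[G])
    C=roi&(g>1.2*r)&(P[...,2]>.18)&(P[...,2]<.22); Q=P[C]; print(' crosshead z',np.median(Q[:,2]))
    sb=roi&(P[...,2]>.046)&(P[...,2]<.062)&(P[...,1]>.17); Q=P[sb]
    vx=cv2.fitLine(Q[:,:2].astype(np.float32),cv2.DIST_HUBER,0,.01,.01).ravel(); print(' stopbar line',vx, 'ang',np.degrees(np.arctan(vx[1]/vx[0])), np.median(Q,0))
E
```

```text
scene hub [0.5173 0.1275 0.0788] 448 z [0.2335 0.2363 0.239 ]
 hubtop z 0.24451076860626408 [0.5176 0.1274 0.2447]
 handle 24 [ 0.5647 -0.0846  0.0872] [ 0.5523 -0.0916  0.0828] [ 0.5791 -0.0781  0.0909]
  top 2 [ 0.568948   -0.08488145  0.09073298]
 knob 236 [0.5526 0.1839 0.2865] [ 0.3201 -0.1858  0.2404] [0.5695 0.2009 0.6313]
  top 139 [ 0.41650173 -0.01999075  0.48229885]
 rails 217
 crosshead z 0.20489298764736766
 stopbar line [0.97447366 0.22450182 0.5090848  0.22272804] ang 12.973585 [0.50166023 0.22077965 0.05447909]
side hub [0.5146 0.1309 0.0785] 505 z [0.2286 0.2326 0.2355]
 hubtop z 0.24168606264199727 [0.5143 0.1307 0.2418]
 handle 21 [ 0.5612 -0.0819  0.082 ] [ 0.5506 -0.0886  0.0757] [ 0.5744 -0.0757  0.0859]
  top 0 
 knob 117 [0.5513 0.1939 0.2769] [ 0.3204 -0.1716  0.2403] [0.5659 0.201  0.6572]
  top 34 [0.52214866 0.13941307 0.33949028]
 rails 125
 crosshead z 0.2017822721420272
 stopbar line [0.9749456  0.22244348 0.49511182 0.22185716] ang 12.85259 [0.49529422 0.22231607 0.05198197]
```

```bash
python3 - <<'E'
from h import *
for n in ['scene','side']:
    X=np.load(f'{n}_rail.npy'); 
    for a in [11,12,12.5,13,13.5,14,15]:
        t=np.radians(a); ex=np.array([np.cos(t),np.sin(t)]); ey=np.array([-np.sin(t),np.cos(t)])
        u=(X[:,:2]-[.516,.129])@ex; 
        L=u[(u<-.06)&(u>-.1)];R=u[(u>.06)&(u<.1)]
        print(n,a,len(L),L.std().round(5),L.mean().round(4),len(R),R.std().round(5),R.mean().round(4))
E
```

```text
scene 11 69 0.0044 -0.0707 132 0.00428 0.0838
scene 12 69 0.00456 -0.0743 132 0.00411 0.0807
scene 12.5 69 0.00466 -0.0761 132 0.00406 0.0792
scene 13 70 0.00518 -0.0776 132 0.00405 0.0776
scene 13.5 70 0.00532 -0.0794 132 0.00406 0.0761
scene 14 71 0.00592 -0.0809 132 0.00411 0.0745
scene 15 72 0.00674 -0.0841 132 0.00429 0.0713
side 11 76 0.00343 -0.072 48 0.00343 0.0848
side 12 76 0.00338 -0.0754 48 0.00337 0.0815
side 12.5 76 0.00339 -0.0771 48 0.00337 0.0798
side 13 76 0.00341 -0.0788 48 0.00339 0.0781
side 13.5 76 0.00345 -0.0805 48 0.00342 0.0764
side 14 76 0.00352 -0.0822 48 0.00348 0.0747
side 15 76 0.00369 -0.0855 48 0.00365 0.0713
```

Emit:
{"method": "jog_arm", "body": {"plan": [[[0.65,-0.47,0,0,0,0.72],[0.65,-0.47,0,0,0,0],[0.65,-0.47,0,0,0,0],[0.65,-0.47,0,0,0,0],[0.65,-0.47,0,0,0,0],[0.65,-0.47,0,0,0,0],[0.65,-0.47,0,0,0,0],[0.65,-0.47,0,0,0,0],[0.65,-0.47,0,0,0,0],[0.65,-0.47,0,0,0,0]]], "grip": 1, "squeeze": 40}}

```text
time_s: 2.1
position: [0.3895, -0.275, 0.2315]
tool_rot: [[0.975, 0.224, 0.0], [0.224, -0.975, -0.0], [0.0, 0.0, -1.0]]
ft_force: [0.6, 0.5, 0.1]
grip_width: 0.0854
```

Emit:
{"method": "jog_arm", "body": {"plan": [[[0.66,-0.46,0.1,0,0,0],[0.66,-0.46,0.1,0,0,0],[0.66,-0.46,0.1,0,0,0],[0.66,-0.46,0.1,0,0,0],[0.66,-0.46,0.1,0,0,0],[0.66,-0.46,0.1,0,0,0],[0.66,-0.46,0.1,0,0,0],[0.66,-0.46,0.1,0,0,0],[0,0,0,0,0,0],[0,0,0,0,0,0]]]}}

```text
time_s: 3.1
position: [0.5617, -0.085, 0.1991]
tool_rot: [[0.974, 0.225, -0.001], [0.225, -0.974, -0.0], [-0.001, -0.0, -1.0]]
ft_force: [0.5, -0.8, 0.7]
grip_width: 0.0854
```

```bash
python3 - <<'E'
from h import *
im,d=snap('wrist','w1'); snap('scene','s2'); s=env.observe(); print(s['position'],s['ft_force'],s['time_s'])
P=cloud('wrist',d); r,g,b=[im[...,i].astype(float) for i in range(3)]
m=(r>90)&(g>.25*r)&(g<.62*r)&(b<.35*r)&(d>0)&(P[...,2]>.05)&(P[...,2]<.1)
X=P[m]; print(len(X)); 
if len(X): print(X.mean(0),X.min(0),X.max(0)); T=X[X[:,2]>.083]; print('top',len(T),T.mean(0),T.min(0),T.max(0))
print(proj('wrist',[[.563,-.084,.086]]))
E
```

```text
[ 0.56125983 -0.08593386  0.19948065] [-0.58326639 -0.29858865 -0.11934236] 3.2
385
[ 0.5643758  -0.08587856  0.08737341] [ 0.54929628 -0.09478193  0.08463066] [ 0.57857507 -0.07690818  0.08937956]
top 385 [ 0.5643758  -0.08587856  0.08737341] [ 0.54929628 -0.09478193  0.08463066] [ 0.57857507 -0.07690818  0.08937956]
[[253.84685452 187.5563066 ]]
```

```bash
cd pics; python3 -c "
import cv2,numpy as np
a=cv2.imread('w1.png');b=cv2.imread('s2.png');cv2.imwrite('c1.png',np.hstack([cv2.resize(a,(400,300)),cv2.resize(b[120:300,160:400],(400,300))]))"
```

```text
(no output)
```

View pics/c1.png

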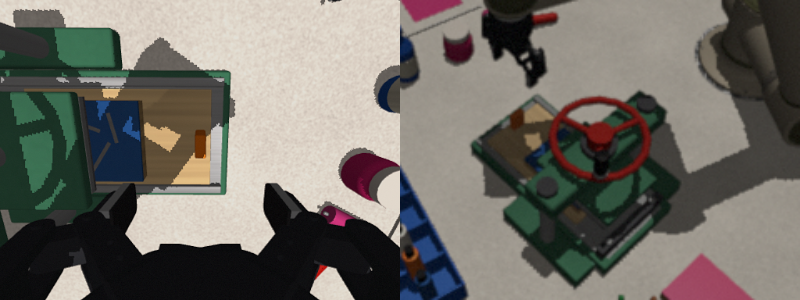

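The handle sits between the open fingers at about (200,143) in the left half of the picture. I'll descend and grip it.

Emit:
{"method": "jog_arm", "body": {"plan": [[[0.08,0,0.6,0,0,0],[0,0,0.6,0,0,0],[0,0,0.6,0,0,0],[0,0,0.6,0,0,0],[0,0,0.6,0,0,0],[0,0,0.4,0,0,0],[0,0,0.2,0,0,0],[0,0,0,0,0,0]]]}}

```text
time_s: 4.0
position: [0.5642, -0.0852, 0.0549]
tool_rot: [[0.975, 0.223, -0.001], [0.223, -0.975, 0.0], [-0.001, -0.001, -1.0]]
ft_force: [-0.2, -1.0, 0.4]
grip_width: 0.0857
```

Emit:
{"method": "jog_arm", "body": {"plan": [[[0,0,0,0,0,0],[0,0,0,0,0,0],[0,0,0,0,0,0],[0,0,0,0,0,0],[0,0,0,0,0,0],[0,0,0,0,0,0],[0,0,0,0,0,0],[0,0,0,0,0,0]]], "grip": -1, "squeeze": 30}}

```text
time_s: 4.8
position: [0.565, -0.0846, 0.0556]
tool_rot: [[0.975, 0.224, 0.001], [0.224, -0.975, -0.0], [0.001, 0.0, -1.0]]
ft_force: [-0.4, -0.5, 5.7]
grip_width: 0.0135
```

Emit:
{"method": "jog_arm", "body": {"plan": [[[0,-0.1,-0.01,0,0,0],[0,-0.17,0,0,0,0],[0,-0.17,0,0,0,0],[0,-0.17,0,0,0,0],[0,-0.17,0,0,0,0],[0,-0.17,0,0,0,0],[0,-0.17,0,0,0,0],[0,-0.12,0,0,0,0],[0,0,0,0,0,0]]]}}

```text
time_s: 5.7
position: [0.5533, -0.0349, 0.0557]
tool_rot: [[0.975, 0.224, -0.001], [0.224, -0.975, 0.001], [-0.0, -0.002, -1.0]]
ft_force: [0.5, 3.8, 1.4]
grip_width: 0.0138
```

Emit:
{"method": "jog_arm", "body": {"plan": [[[0,-0.06,0,0,0,0],[0,-0.06,0,0,0,0],[0,-0.05,0,0,0,0],[0,-0.04,0,0,0,0]]]}}

```text
time_s: 6.1
position: [0.5518, -0.0281, 0.0557]
tool_rot: [[0.975, 0.224, -0.0], [0.224, -0.975, -0.0], [-0.0, 0.0, -1.0]]
ft_force: [0.7, -3.9, -1.5]
grip_width: 0.0136
```

Emit:
{"method": "jog_arm", "body": {"plan": [[[0,-0.025,0,0,0,0],[0,-0.025,0,0,0,0]]]}}

```text
time_s: 6.3
position: [0.5513, -0.0261, 0.0557]
tool_rot: [[0.975, 0.224, -0.0], [0.224, -0.975, 0.0], [-0.0, -0.0, -1.0]]
ft_force: [-0.1, -2.2, -0.6]
grip_width: 0.0136
```

Emit:
{"method": "jog_arm", "body": {"plan": [[[0,-0.025,0,0,0,0],[0,-0.025,0,0,0,0]]]}}

```text
time_s: 6.5
position: [0.5508, -0.0241, 0.0557]
tool_rot: [[0.975, 0.224, -0.0], [0.224, -0.975, 0.0], [-0.0, -0.0, -1.0]]
ft_force: [2.3, -2.5, -2.2]
grip_width: 0.0138
```

Emit:
{"method": "jog_arm", "body": {"plan": [[[0,-0.025,0,0,0,0],[0,-0.02,0,0,0,0]]]}}

```text
time_s: 6.7
position: [0.5507, -0.0237, 0.0559]
tool_rot: [[0.975, 0.224, 0.001], [0.224, -0.975, -0.003], [0.0, 0.003, -1.0]]
ft_force: [-0.9, -13.7, -0.4]
grip_width: 0.0134
```

Emit:
{"method": "jog_arm", "body": {"plan": [[[0,-0.006,0,0,0,0],[0,0,0,0,0,0],[0,0,0,0,0,0]]]}}

```text
time_s: 7.0
position: [0.5507, -0.0237, 0.056]
tool_rot: [[0.975, 0.224, 0.001], [0.224, -0.975, -0.003], [0.0, 0.003, -1.0]]
ft_force: [-0.0, -11.9, 0.1]
grip_width: 0.0139
```

```bash
python3 - <<'E'
from h import *
im,d=snap('side','sd3'); cv2.imwrite('pics/sd3c.png',cv2.resize(im[200:300,200:310],None,fx=6,fy=6,interpolation=cv2.INTER_CUBIC)[:,:,::-1])
print(env.observe()['ft_force'])
E
```

```text
[  0.41113291 -12.1271862   -0.9322377 ]
```

View pics/sd3c.png

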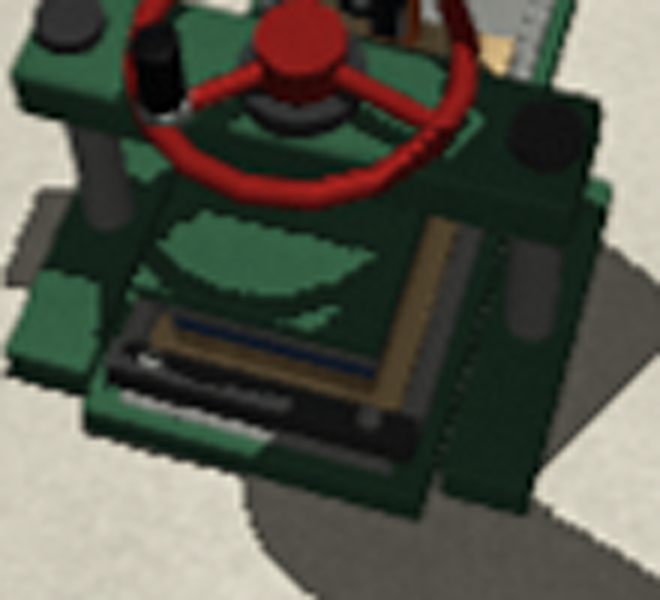

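The board's back edge sits flush along the stop bar, at about (265,385) in the zoomed crop, with a steady push of 12 N. Next I'll release the handle and rise.

Emit:
{"method": "jog_arm", "body": {"plan": [[[0,0,0,0,0,0],[0,0,0,0,0,0],[0,0,0,0,0,0],[0,0,0,0,0,0]]], "grip": 0}}

```text
time_s: 7.45
position: [0.5503, -0.0218, 0.0557]
tool_rot: [[0.975, 0.224, -0.0], [0.224, -0.975, 0.0], [-0.0, -0.0, -1.0]]
ft_force: [0.0, -0.4, 0.6]
grip_width: 0.0426
```

Emit:
{"method": "jog_arm", "body": {"plan": [[[0,0,-0.5,0,0,0],[0,0,-0.9,0,0,0],[0,0.4,-0.9,0,0,0],[0,0.4,-0.9,0,0,0],[0,0,-1,0,0,0],[0,0,-1,0,0,0],[0,0,-1,0,0,0],[0,0,-1,0,0,0],[0,0,0,0,0,0]]]}}

```text
time_s: 8.35
position: [0.5585, -0.0533, 0.3492]
tool_rot: [[0.974, 0.224, 0.01], [0.224, -0.975, -0.003], [0.009, 0.005, -1.0]]
ft_force: [0.1, -0.4, -0.0]
grip_width: 0.0431
```

```bash
python3 - <<'E'
from h import *
im,d=snap('wrist','w2'); snap('scene','s3'); s=env.observe(); print(s['position'],s['ft_force'],s['time_s'],s['grip_width'],s['q'])
E
```

```text
[ 0.55756755 -0.05316708  0.34392062] [ 0.73642378 -0.31662645 -0.58461365] 8.45 0.04304907476171041 [-1.75614288e+01  1.99575695e+01  5.89405185e+01  1.01209015e-02
  1.01050733e+02  5.94882823e+01]
```

View pics/w2.png

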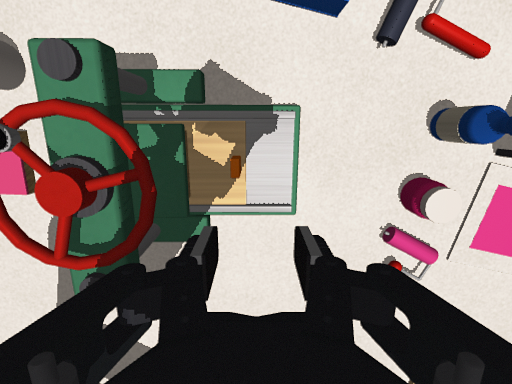

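The wrist view shows the wheel centred at about (60,195), the knob cut off at the left edge near (3,135) and the handle at (236,167). I'll move above the knob.

Emit:
{"method": "jog_arm", "body": {"plan": [[[0.15,-0.6,0,0,0,0],[0.15,-0.8,0,0,0,0],[0.15,-0.8,0,0,0,0],[0.15,-0.8,0,0,0,0],[0.15,-0.8,0,0,0,0],[0.15,-0.8,0,0,0,0],[0.15,-0.8,0,0,0,0],[0.15,-0.57,0,0,0,0],[0,0,0,0,0,0]]], "grip": 1}}

```text
time_s: 9.35
position: [0.5502, 0.1926, 0.3417]
tool_rot: [[0.974, 0.227, -0.004], [0.227, -0.974, 0.0], [-0.003, -0.001, -1.0]]
ft_force: [0.4, -0.4, -1.2]
grip_width: 0.0854
```

```bash
python3 - <<'E'
from h import *
from scipy.optimize import least_squares
im,d=snap('wrist','w3'); s=env.observe(); print(s['position'],s['ft_force'],s['time_s'],s['q'][5])
P=cloud('wrist',d); r,g,b=[im[...,i].astype(float) for i in range(3)]
red=(r>60)&(g<r*.4)&(b<r*.4)&(P[...,2]>.21)&(P[...,2]<.25)&(d>0)
X=P[red]; c=np.array([.516,.129])
for it in range(8):
    rr=np.hypot(*(X[:,:2]-c).T); Y=X[(rr>.06)&(rr<.1)]
    o=least_squares(lambda p:np.hypot(Y[:,0]-p[0],Y[:,1]-p[1])-p[2],[*c,.08],loss='soft_l1',f_scale=.003); c=o.x[:2]
print(o.x,len(Y))
k=(P[...,2]>.265)&(P[...,2]<.305)&(d>0)&(np.hypot(P[...,0]-.55,P[...,1]-.19)<.04)
K=P[k]; print(len(K), K.mean(0),K.min(0),K.max(0)); T=K[K[:,2]>K[:,2].max()-.006]; print('top',len(T),T.mean(0),T.min(0),T.max(0), cv2.minEnclosingCircle(T[:,:2].astype(np.float32)))
v=T[:,:2].mean(0)-c; print(np.hypot(*v),np.degrees(np.arctan2(v[1],v[0])))
E
```

```text
[0.5504492  0.19113217 0.34195882] [-0.25140041 -0.63501603 -0.3870341 ] 9.4 84.45131955112838
[0.51844973 0.12773669 0.07752097] 5613
850 [0.55822942 0.18657497 0.28561802] [0.5446836  0.17427939 0.26510943] [0.56785893 0.19767158 0.29005174]
top 705 [0.55686807 0.18614545 0.28785112] [0.5446836  0.17427939 0.28430323] [0.56785893 0.19761259 0.29005174] ((0.556154727935791, 0.18579219281673431), 0.011933127418160439)
0.06991102936506094 56.66510057191179
```

View pics/w3.png

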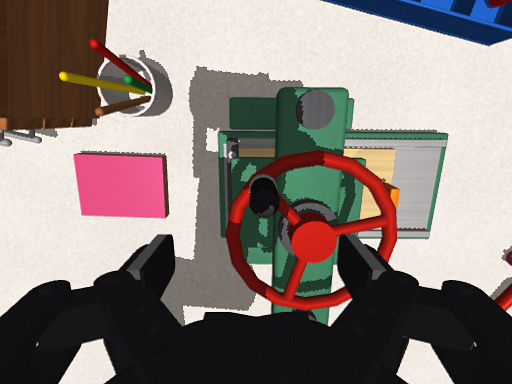

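The knob shows at (263,195), measured at (0.556, 0.186) with its top at 0.288. The hub is at about (0.518, 0.128). I'll go down and grip the knob.

Emit:
{"method": "jog_arm", "body": {"plan": [[[0.11,0.16,0.3,0,0,0],[0,0,0.6,0,0,0],[0,0,0.6,0,0,0],[0,0,0.5,0,0,0],[0,0,0.2,0,0,0],[0,0,0,0,0,0],[0,0,0,0,0,0]]]}}

```text
time_s: 10.1
position: [0.5571, 0.1843, 0.2563]
tool_rot: [[0.975, 0.223, 0.001], [0.223, -0.975, 0.0], [0.001, 0.0, -1.0]]
ft_force: [0.4, -0.2, -0.0]
grip_width: 0.0856
```

Emit:
{"method": "jog_arm", "body": {"plan": [[[0,0,0,0,0,0],[0,0,0,0,0,0],[0,0,0,0,0,0],[0,0,0,0,0,0],[0,0,0,0,0,0],[0,0,0,0,0,0],[0,0,0,0,0,0]]], "grip": -1, "squeeze": 70}}

```text
time_s: 10.8
position: [0.5571, 0.1861, 0.2566]
tool_rot: [[0.974, 0.225, 0.003], [0.225, -0.974, 0.003], [0.003, -0.002, -1.0]]
ft_force: [0.9, 5.3, 3.1]
grip_width: 0.0221
```

```bash
python3 - <<'E'
from h import *
s=env.observe(); print(s['position'],s['ft_force'],s['wrist_torque'],s['time_s'],s['q'],s['grip_width'])
im,d=snap('wrist','w4')
E
```

```text
[0.55705987 0.18612062 0.25662405] [0.93735592 5.27035472 3.10435317] [ 0.90372616 -0.2174717  -0.03920296] 10.8 [ 6.87803154 24.66313431 65.51361609  0.12678827 89.65925984 83.87830401] 0.022146982901067643
```

View pics/w4.png

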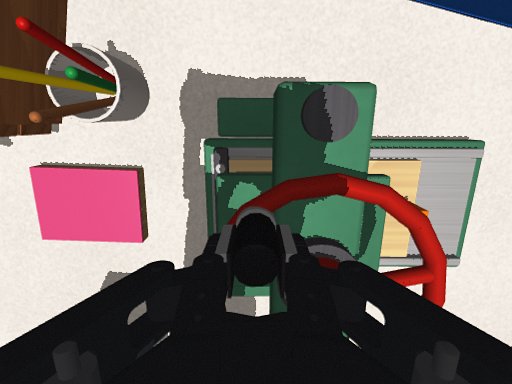

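```bash
cat > wind.py <<'E'
import sys,json,os
from h import *
R=np.array([[.974,.225],[.225,-.974]]) # cols tool x,y (world xy)
S=json.load(open('cmd.json')) if os.path.exists('cmd.json') else dict(C=[.0517,-.0471],hub=[.517,.127],log=[])
def status(S):
    s=env.observe(); p=s['position'][:2]-S['hub']; q=R.T@p; psi=np.degrees(np.arctan2(-q[1],q[0]))
    f=R.T@s['ft_force'][:2]; er=np.array([np.cos(np.radians(psi)),-np.sin(np.radians(psi))]); et=np.array([-np.sin(np.radians(psi)),-np.cos(np.radians(psi))])
    # et = direction of growing psi (ccw)
    return s['time_s'],psi,np.hypot(*q),f@er,f@et,s['ft_force'][2],s['grip_width'],list(map(float,s['position']))
def rows(S,psis,r=.072):
    C=np.array(S['C']); out=[]
    for a in np.radians(psis):
        t=r*np.array([np.cos(a),-np.sin(a)]); u=np.round((t-C)/.04,2); C=C+u*.04; out.append([*u.tolist(),0,0,0,0])
    S['C']=C.tolist(); return out
if __name__=='__main__':
    st=status(S); S['log'].append([float(x) for x in st[:7]]+st[7])
    print('t %.2f psi %.1f r %.4f Frad %.1f Ftan(ccw) %.1f Fz %.1f w %.4f'%st[:7], 'rc %.4f cpsi %.1f'%(np.hypot(*S['C']),np.degrees(np.arctan2(-S['C'][1],S['C'][0]))))
    if len(sys.argv)>1:
        a0,step,n=map(float,sys.argv[1:4]); print(json.dumps(rows(S,[a0-step*(i+1) for i in range(int(n))])))
    json.dump(S,open('cmd.json','w'))
E
rm -f cmd.json; python3 wind.py 43 10 8
```

```text
t 10.85 psi 42.9 r 0.0714 Frad 5.7 Ftan(ccw) 2.2 Fz 2.9 w 0.0223 rc 0.0699 cpsi 42.3
[[0.22, 0.2, 0, 0, 0, 0], [0.14, 0.27, 0, 0, 0, 0], [0.1, 0.3, 0, 0, 0, 0], [0.05, 0.31, 0, 0, 0, 0], [-0.02, 0.32, 0, 0, 0, 0], [-0.06, 0.3, 0, 0, 0, 0], [-0.12, 0.29, 0, 0, 0, 0], [-0.16, 0.27, 0, 0, 0, 0]]
```

Emit:
{"method": "jog_arm", "body": {"plan": [[[0.22,0.2,0,0,0,0],[0.14,0.27,0,0,0,0],[0.1,0.3,0,0,0,0],[0.05,0.31,0,0,0,0]]]}}

```text
time_s: 11.25
position: [0.5848, 0.1482, 0.2566]
tool_rot: [[0.974, 0.225, -0.003], [0.225, -0.974, 0.002], [-0.002, -0.002, -1.0]]
ft_force: [-12.5, 5.1, 8.5]
grip_width: 0.0222
```

```bash
python3 wind.py
```

```text
t 11.25 psi 4.4 r 0.0711 Frad -10.4 Ftan(ccw) 8.6 Fz 8.5 w 0.0222 rc 0.0721 cpsi -36.9
```

Emit:
{"method": "jog_arm", "body": {"plan": [[[-0.02,0.32,0,0,0,0],[-0.06,0.3,0,0,0,0],[-0.12,0.29,0,0,0,0],[-0.16,0.27,0,0,0,0]]]}}

```text
time_s: 11.65
position: [0.5824, 0.0996, 0.2566]
tool_rot: [[0.974, 0.226, 0.001], [0.226, -0.974, 0.004], [0.002, -0.003, -1.0]]
ft_force: [-4.0, 10.6, 6.2]
grip_width: 0.0221
```

```bash
python3 wind.py -37 6 8
```

```text
t 11.65 psi -35.7 r 0.0708 Frad -7.8 Ftan(ccw) 8.3 Fz 6.2 w 0.0221 rc 0.0721 cpsi -36.9
[[-0.13, 0.15, 0, 0, 0, 0], [-0.13, 0.13, 0, 0, 0, 0], [-0.15, 0.11, 0, 0, 0, 0], [-0.16, 0.1, 0, 0, 0, 0], [-0.17, 0.08, 0, 0, 0, 0], [-0.18, 0.07, 0, 0, 0, 0], [-0.18, 0.04, 0, 0, 0, 0], [-0.19, 0.03, 0, 0, 0, 0]]
```

Emit:
{"method": "jog_arm", "body": {"plan": [[[-0.13,0.15,0,0,0,0],[-0.13,0.13,0,0,0,0],[-0.15,0.11,0,0,0,0],[-0.16,0.1,0,0,0,0]]]}}

```text
time_s: 12.05
position: [0.5655, 0.0752, 0.2566]
tool_rot: [[0.974, 0.225, 0.004], [0.225, -0.974, 0.003], [0.004, -0.002, -1.0]]
ft_force: [3.7, 7.9, 2.9]
grip_width: 0.0218
```

```bash
python3 wind.py
```

```text
t 12.05 psi -59.9 r 0.0709 Frad -3.2 Ftan(ccw) 8.1 Fz 2.9 w 0.0218 rc 0.0720 cpsi -85.1
```

Emit:
{"method": "jog_arm", "body": {"plan": [[[-0.17,0.08,0,0,0,0],[-0.18,0.07,0,0,0,0],[-0.18,0.04,0,0,0,0],[-0.19,0.03,0,0,0,0]]]}}

```text
time_s: 12.45
position: [0.5401, 0.0595, 0.2566]
tool_rot: [[0.974, 0.224, 0.005], [0.224, -0.974, 0.001], [0.005, -0.0, -1.0]]
ft_force: [6.8, 5.3, 2.1]
grip_width: 0.0224
```

```bash
python3 wind.py -85 6 8
```

```text
t 12.45 psi -84.1 r 0.0713 Frad -2.8 Ftan(ccw) 8.2 Fz 2.1 w 0.0224 rc 0.0720 cpsi -85.1
[[-0.18, 0.01, 0, 0, 0, 0], [-0.19, -0.02, 0, 0, 0, 0], [-0.19, -0.03, 0, 0, 0, 0], [-0.18, -0.05, 0, 0, 0, 0], [-0.17, -0.07, 0, 0, 0, 0], [-0.17, -0.09, 0, 0, 0, 0], [-0.16, -0.1, 0, 0, 0, 0], [-0.14, -0.13, 0, 0, 0, 0]]
```

Emit:
{"method": "jog_arm", "body": {"plan": [[[-0.18,0.01,0,0,0,0],[-0.19,-0.02,0,0,0,0],[-0.19,-0.03,0,0,0,0],[-0.18,-0.05,0,0,0,0]]]}}

```text
time_s: 12.85
position: [0.5107, 0.0555, 0.2566]
tool_rot: [[0.975, 0.224, 0.006], [0.224, -0.975, -0.001], [0.005, 0.002, -1.0]]
ft_force: [8.2, 0.6, 0.8]
grip_width: 0.022
```

```bash
python3 wind.py
```

```text
t 12.85 psi -108.1 r 0.0718 Frad -1.3 Ftan(ccw) 8.1 Fz 0.8 w 0.0220 rc 0.0719 cpsi -133.1
```

Emit:
{"method": "jog_arm", "body": {"plan": [[[-0.17,-0.07,0,0,0,0],[-0.17,-0.09,0,0,0,0],[-0.16,-0.1,0,0,0,0],[-0.14,-0.13,0,0,0,0]]]}}

```text
time_s: 13.25
position: [0.4819, 0.0639, 0.2566]
tool_rot: [[0.975, 0.223, 0.005], [0.223, -0.975, -0.003], [0.004, 0.004, -1.0]]
ft_force: [4.9, -8.4, 1.7]
grip_width: 0.0219
```

```bash
python3 wind.py -133 6 8; python3 - <<'E'
import json,numpy as np
from scipy.optimize import least_squares
L=np.array(json.load(open('cmd.json'))['log'])[:,7:9]
o=least_squares(lambda p:np.hypot(L[:,0]-p[0],L[:,1]-p[1])-.072,[.517,.127]);print(o.x,o.fun.round(4))
E
```

```text
t 13.25 psi -132.1 r 0.0722 Frad 4.9 Ftan(ccw) 8.4 Fz 1.7 w 0.0219 rc 0.0719 cpsi -133.1
[[-0.13, -0.13, 0, 0, 0, 0], [-0.12, -0.15, 0, 0, 0, 0], [-0.1, -0.16, 0, 0, 0, 0], [-0.08, -0.17, 0, 0, 0, 0], [-0.06, -0.18, 0, 0, 0, 0], [-0.05, -0.18, 0, 0, 0, 0], [-0.03, -0.19, 0, 0, 0, 0], [-0.0, -0.18, 0, 0, 0, 0]]
[0.51587456 0.12728075] [-0.0002  0.0001  0.     -0.      0.     -0.     -0.0001]
```

```bash
python3 - <<'E'
import json,numpy as np
S=json.load(open('cmd.json'))
# undo last 8 rows
u=np.array([[-0.13,-0.13],[-0.12,-0.15],[-0.1,-0.16],[-0.08,-0.17],[-0.06,-0.18],[-0.05,-0.18],[-0.03,-0.19],[0,-0.18]])
R=np.array([[.974,.225],[.225,-.974]]); h=np.array([.5159,.1273])
S['C']=(np.array(S['C'])-u.sum(0)*.04+R.T@(np.array(S['hub'])-h)).tolist(); S['hub']=h.tolist()
json.dump(S,open('cmd.json','w'))
E
python3 wind.py -133 6 8
```

```text
t 13.25 psi -131.2 r 0.0719 Frad 5.1 Ftan(ccw) 8.3 Fz 1.7 w 0.0219 rc 0.0716 cpsi -132.2
[[-0.16, -0.15, 0, 0, 0, 0], [-0.11, -0.14, 0, 0, 0, 0], [-0.1, -0.16, 0, 0, 0, 0], [-0.08, -0.17, 0, 0, 0, 0], [-0.07, -0.18, 0, 0, 0, 0], [-0.04, -0.18, 0, 0, 0, 0], [-0.03, -0.19, 0, 0, 0, 0], [-0.01, -0.19, 0, 0, 0, 0]]
```

Emit:
{"method": "jog_arm", "body": {"plan": [[[-0.16,-0.15,0,0,0,0],[-0.11,-0.14,0,0,0,0],[-0.1,-0.16,0,0,0,0],[-0.08,-0.17,0,0,0,0]]]}}

```text
time_s: 13.65
position: [0.4583, 0.084, 0.2566]
tool_rot: [[0.975, 0.223, 0.003], [0.223, -0.975, -0.004], [0.002, 0.004, -1.0]]
ft_force: [2.0, -8.8, 2.8]
grip_width: 0.0222
```

```bash
python3 wind.py
```

```text
t 13.65 psi -156.1 r 0.0720 Frad 3.7 Ftan(ccw) 8.2 Fz 2.8 w 0.0222 rc 0.0721 cpsi 178.9
```

Emit:
{"method": "jog_arm", "body": {"plan": [[[-0.07,-0.18,0,0,0,0],[-0.04,-0.18,0,0,0,0],[-0.03,-0.19,0,0,0,0],[-0.01,-0.19,0,0,0,0]]]}}

```text
time_s: 14.05
position: [0.4454, 0.1118, 0.2566]
tool_rot: [[0.975, 0.223, 0.002], [0.223, -0.975, -0.003], [0.001, 0.004, -1.0]]
ft_force: [0.7, -7.9, 3.4]
grip_width: 0.022
```

```bash
python3 wind.py -181 6 8
```

```text
t 14.05 psi 179.4 r 0.0721 Frad 1.0 Ftan(ccw) 7.9 Fz 3.4 w 0.0220 rc 0.0721 cpsi 178.9
[[0.02, -0.19, 0, 0, 0, 0], [0.03, -0.18, 0, 0, 0, 0], [0.05, -0.18, 0, 0, 0, 0], [0.07, -0.18, 0, 0, 0, 0], [0.09, -0.16, 0, 0, 0, 0], [0.1, -0.16, 0, 0, 0, 0], [0.13, -0.14, 0, 0, 0, 0], [0.13, -0.13, 0, 0, 0, 0]]
```

Emit:
{"method": "jog_arm", "body": {"plan": [[[0.02,-0.19,0,0,0,0],[0.03,-0.18,0,0,0,0],[0.05,-0.18,0,0,0,0],[0.07,-0.18,0,0,0,0]]]}}

```text
time_s: 14.45
position: [0.4452, 0.1419, 0.2566]
tool_rot: [[0.975, 0.223, 0.001], [0.223, -0.975, -0.003], [0.0, 0.003, -1.0]]
ft_force: [-1.4, -7.9, 4.8]
grip_width: 0.0221
```

```bash
python3 wind.py
```

```text
t 14.45 psi 155.3 r 0.0722 Frad -0.2 Ftan(ccw) 8.0 Fz 4.8 w 0.0221 rc 0.0719 cpsi 131.1
```

Emit:
{"method": "jog_arm", "body": {"plan": [[[0.09,-0.16,0,0,0,0],[0.1,-0.16,0,0,0,0],[0.13,-0.14,0,0,0,0],[0.13,-0.13,0,0,0,0]]]}}

```text
time_s: 14.85
position: [0.4572, 0.1692, 0.2566]
tool_rot: [[0.975, 0.224, -0.0], [0.224, -0.975, -0.002], [-0.001, 0.002, -1.0]]
ft_force: [-4.1, -6.8, 5.9]
grip_width: 0.0221
```

```bash
python3 wind.py -229 6 8
```

```text
t 14.85 psi 131.5 r 0.0721 Frad -0.6 Ftan(ccw) 8.0 Fz 5.9 w 0.0221 rc 0.0719 cpsi 131.1
[[0.15, -0.12, 0, 0, 0, 0], [0.16, -0.1, 0, 0, 0, 0], [0.17, -0.08, 0, 0, 0, 0], [0.18, -0.07, 0, 0, 0, 0], [0.18, -0.04, 0, 0, 0, 0], [0.19, -0.03, 0, 0, 0, 0], [0.18, -0.01, 0, 0, 0, 0], [0.19, 0.02, 0, 0, 0, 0]]
```

Emit:
{"method": "jog_arm", "body": {"plan": [[[0.15,-0.12,0,0,0,0],[0.16,-0.1,0,0,0,0],[0.17,-0.08,0,0,0,0],[0.18,-0.07,0,0,0,0]]]}}

```text
time_s: 15.25
position: [0.4793, 0.1895, 0.2566]
tool_rot: [[0.975, 0.224, -0.001], [0.224, -0.975, -0.003], [-0.001, 0.002, -1.0]]
ft_force: [-8.4, -8.7, 8.6]
grip_width: 0.0221
```

```bash
python3 wind.py
```

```text
t 15.25 psi 107.4 r 0.0721 Frad -3.2 Ftan(ccw) 11.6 Fz 8.6 w 0.0221 rc 0.0719 cpsi 83.0
```

Emit:
{"method": "jog_arm", "body": {"plan": [[[0.18,-0.04,0,0,0,0],[0.19,-0.03,0,0,0,0],[0.18,-0.01,0,0,0,0],[0.19,0.02,0,0,0,0]]]}}

```text
time_s: 15.65
position: [0.5066, 0.1988, 0.2566]
tool_rot: [[0.975, 0.224, -0.003], [0.224, -0.975, -0.002], [-0.004, 0.001, -1.0]]
ft_force: [-11.1, -3.6, 8.8]
grip_width: 0.0222
```

```bash
python3 wind.py -277 6 8
```

```text
t 15.65 psi 84.4 r 0.0720 Frad -2.2 Ftan(ccw) 11.4 Fz 8.8 w 0.0222 rc 0.0719 cpsi 83.0
[[0.19, 0.03, 0, 0, 0, 0], [0.18, 0.05, 0, 0, 0, 0], [0.17, 0.07, 0, 0, 0, 0], [0.17, 0.09, 0, 0, 0, 0], [0.16, 0.11, 0, 0, 0, 0], [0.14, 0.12, 0, 0, 0, 0], [0.13, 0.13, 0, 0, 0, 0], [0.12, 0.15, 0, 0, 0, 0]]
```

The tangential force stepped from a steady 8.0–8.3 N to 11.6 N between ψ = 131° and 107°. That is the expected 3.5 N step, so the pad has touched. A quarter turn beyond that ends at about ψ = 27°.

Emit:
{"method": "jog_arm", "body": {"plan": [[[0.19,0.03,0,0,0,0],[0.18,0.05,0,0,0,0],[0.17,0.07,0,0,0,0],[0.17,0.09,0,0,0,0]]]}}

```text
time_s: 16.05
position: [0.5361, 0.1964, 0.2566]
tool_rot: [[0.974, 0.225, -0.004], [0.225, -0.974, -0.0], [-0.004, -0.001, -1.0]]
ft_force: [-13.2, -0.7, 8.7]
grip_width: 0.0223
```

```bash
python3 wind.py
```

```text
t 16.05 psi 60.7 r 0.0720 Frad -4.4 Ftan(ccw) 12.5 Fz 8.7 w 0.0223 rc 0.0721 cpsi 35.0
```

Emit:
{"method": "jog_arm", "body": {"plan": [[[0.16,0.11,0,0,0,0],[0.14,0.12,0,0,0,0],[0.13,0.13,0,0,0,0],[0.12,0.15,0,0,0,0]]]}}

```text
time_s: 16.45
position: [0.5621, 0.1825, 0.2566]
tool_rot: [[0.974, 0.226, -0.004], [0.226, -0.974, 0.002], [-0.003, -0.003, -1.0]]
ft_force: [-12.6, 5.3, 8.5]
grip_width: 0.0223
```

```bash
python3 wind.py 35 4.5 2
```

```text
t 16.45 psi 37.1 r 0.0719 Frad -4.0 Ftan(ccw) 13.0 Fz 8.5 w 0.0223 rc 0.0721 cpsi 35.0
[[0.07, 0.12, 0, 0, 0, 0], [0.07, 0.12, 0, 0, 0, 0]]
```

Emit:
{"method": "jog_arm", "body": {"plan": [[[0.07,0.12,0,0,0,0],[0.07,0.12,0,0,0,0],[0,0,0,0,0,0]]]}}

```text
time_s: 16.75
position: [0.5706, 0.174, 0.2566]
tool_rot: [[0.974, 0.225, -0.002], [0.225, -0.974, 0.002], [-0.001, -0.002, -1.0]]
ft_force: [-7.8, 2.8, 6.8]
grip_width: 0.0223
```

```bash
python3 wind.py
```

```text
t 16.75 psi 27.5 r 0.0719 Frad -4.0 Ftan(ccw) 7.2 Fz 6.8 w 0.0223 rc 0.0721 cpsi 26.1
```

Emit:
{"method": "jog_arm", "body": {"plan": [[[0,0,0,0,0,0],[0,0,0,0,0,0],[0,0,0,0,0,0],[0,0,0,0,0,0],[0,0,0,0,0,0]]], "grip": 0.7}}

```text
time_s: 17.25
position: [0.5717, 0.173, 0.2557]
tool_rot: [[0.975, 0.224, 0.0], [0.224, -0.975, -0.0], [0.0, 0.0, -1.0]]
ft_force: [-0.2, 0.5, 0.8]
grip_width: 0.0723
```

Emit:
{"method": "jog_arm", "body": {"plan": [[[0,0,-0.3,0,0,0],[0,0,-0.6,0,0,0],[0,0,-0.8,0,0,0],[0,0,-0.8,0,0,0],[0,0,0,0,0,0],[0,0,0,0,0,0]]]}}

```text
time_s: 17.85
position: [0.5717, 0.1731, 0.3558]
tool_rot: [[0.975, 0.224, 0.001], [0.224, -0.975, 0.0], [0.001, 0.0, -1.0]]
ft_force: [-0.5, -0.0, -0.2]
grip_width: 0.0724
```

```bash
python3 - <<'E'
from h import *
im,d=snap('wrist','w5'); s=env.observe(); P=cloud('wrist',d)
k=(P[...,2]>.265)&(P[...,2]<.3)&(d>0)&(np.hypot(P[...,0]-.57,P[...,1]-.174)<.04)
T=P[k]; c=np.array(cv2.minEnclosingCircle(T[T[:,2]>T[:,2].max()-.006][:,:2].astype(np.float32))[0]); v=c-[.5159,.1273]
print(s['time_s'],s['position'],s['ft_force'],s['grip_width'],c,np.degrees(np.arctan2(v[1],v[0]))-13,np.hypot(*v))
im,d=snap('side','sd5'); snap('scene','s5')
P=cloud('side',d); a=cv2.imread('pics/side1.png').astype(int); 
cv2.imwrite('pics/c5.png',np.hstack([cv2.resize(im[:,:,::-1],(400,300)),cv2.resize(im[200:300,200:310,::-1],(400,300))]))
E
```

```text
17.9 [0.57150498 0.17308796 0.35484479] [-0.64976511  0.57159533 -0.52636771] 0.07261200648738311 [0.57031804 0.17402431] 27.649983488367504 0.07172506478795633
```

View pics/c5.png

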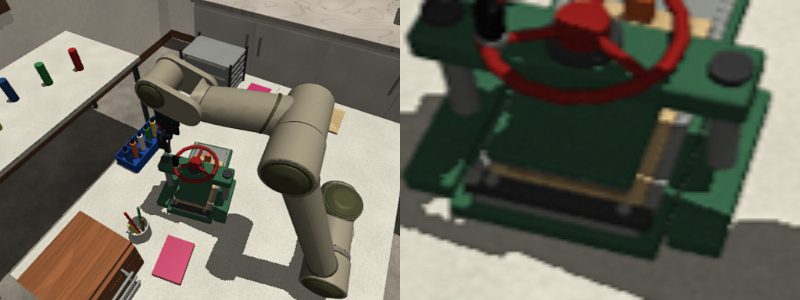

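View pics/w5.png

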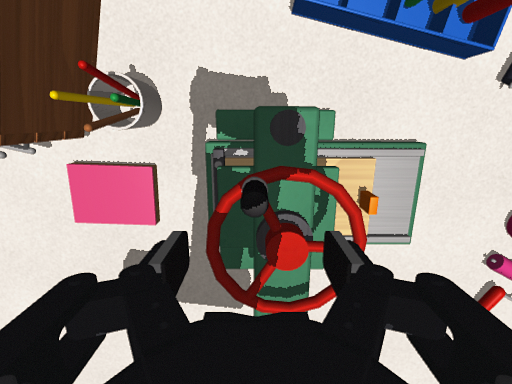

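The knob has stayed at ψ = 27.6°, shown at (255,195) in the wrist view. The board is still flush on the stop bar and the pad is down on the block, so I'll hand in.

```bash
python3 -c "
from rig import close_job; print(close_job())"
```

```text
the job is handed in; nothing more can be done
None
```

The board is home against the stop bar, the block is clamped about a quarter turn past first touch, and the job was handed in at about 18 s of the 72 s allowed. No verdict was reported.

- **Board:** I slid it in about 63 mm by its handle until the push settled at about 12 N (13.7 N at most in the readings), against the 40 N limit. The last picture shows its back edge still flush on the stop bar.
- **First touch:** I wound the wheel clockwise by the knob with a steady 8 N, until the force jumped to 11.6 N. I only read the force every 24° of winding, so the touch point is known to within about 24°.
- **Clamping:** I stopped 80° to 104° (0.22 to 0.29 turn) past touch; the allowed range is 0.15 to 0.35. The force rose to 13.0 N as I wound on, which suggests about 82°. One reading, 11.4 N just after touch, was slightly low.
- **After letting go:** the wheel stayed put. The wrist camera put the knob at 27.6°, and the arm had left it at 27.5°.
- **Not checked:** I had no direct reading of the clamping force. I did not re-measure the bystanders; none was touched, and those visible in the last pictures looked undisturbed.

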